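Free the ratchet and bring the book press down

TASK

The small ratchet press on the bench stands open over a closed book. Press the pawl's tab down to free the ratchet and leave it free, then push the press's arm down with the fingertips, past its teeth, until the foot rests on the book, and move clear. Only touch and push: nothing is picked up, the book stays in its place, and the other things on the bench are left alone.

Things in the scene. Friction and masses are not known exactly. Their poses are not given: they have to be found in the camera images.
- press: Grey steel base of the bench book press, 310 x 110 x 12 mm, bolted down; origin: centre of its underside, on the bench. x runs along its length: the arm reaches towards its -x end, the pawl's tab lies at its +x end; z up. Place and yaw vary. All of the press lies in its middle plane y = 0. Posts: the arm's at x = 35 mm, 100 mm high; the pawl's at x = 90 mm, 130 mm high.
- lever_hinge (a point): Fixed point on the axis of the arm's hinge, at (35, 0, 85) mm in the press's frame; the axis runs along the press's y. A toothed wheel of radius 48 mm turns with the arm about it.
- press_arm (a joint): Angle of the arm, rad, growing as it goes down: 0 = fully raised, 0.75 rad above level towards the press's -x end; 0.75 = level, its foot resting on the book. Starts at 0.01 to 0.09. With the pawl engaged a tooth stops it at about 0.13. With the pawl free it stays where it is left (stiff hinge) and must be pushed: 4 to 6 N at the paddle moves it slowly.
- paddle (a point): Centre of the top face of the black paddle (48 mm along the arm, 54 wide, 14 thick) at the free end of the arm, a 16 mm square bar: 172 mm from the hinge along the arm, 8 mm above its middle line. About 208 mm above the bench when raised, 93 mm when down. Its x axis points along the arm to the hinge. The round rubber foot, 36 mm across, is under the bar, 95 mm from the hinge.
- pawl_hinge (a point): Fixed point on the axis of the pawl's hinge, at (90, 0, 119) mm in the press's frame; the axis runs along the press's y.
- pawl (a joint): Angle of the pawl, rad: 0 = its nose is engaged in the toothed wheel (start), 0.38 = tab fully down against its stop, nose lifted clear of the teeth. It is clear of the teeth from about 0.2. It stays where it is left; about 4 N down on the tab moves it.
- tab (a point): Centre of the top face of the pawl's tab, a bare steel plate with ribs, 36 mm along the press's x, 34 mm wide and 7 mm thick, 50 mm from the pawl's hinge on the press's +x side; its top is level and 144 mm above the bench at the start. Pressed fully down the point sinks 20 mm and shifts 6 mm towards the press's +x end. The space above and around it is free.
- book: Closed book in a brown cover, 100 x 140 x 36 mm, 0.45 kg, lying loose on the press's base under the arm's foot (underside 12 mm, top 48 mm above the bench); origin at the centre of its underside.
- jar: Glass jar with a metal lid, 54 mm across, 55 mm high, beside the press; bystander. Origin: centre of underside.
- weight: Brass weight with a knob, 52 mm across, 58 mm high, beside the press; bystander. Origin: centre of underside.
- blocks: Stack of sanding blocks, 75 x 40 x 42 mm, one body, beside the press; bystander. Origin: centre of underside.
- folder: White bone folder lying flat, 130 x 22 x 6 mm, beside the press; bystander. Origin: centre of underside.
- sprayer: Clear spray bottle with a black head, 60 mm across, 180 mm high, on the right of the bench; bystander. Origin: centre of underside.
- brushcup: Empty open cup, 70 mm across, 95 mm high, on the left of the bench; bystander. Origin: centre of underside.
- brush: Brush lying flat, about 0.2 m long, on the left of the bench; bystander.
Mind the look-alikes: they are no part of the job. There is more than one size of the book; the job needs the larger.

How it is judged:
On the way, in this order (a step that is already met when the one before it is completed fails the run):
1. the pawl is pressed free (past 0.22 rad) while the arm is still up (below 0.25 rad) (value of joint pawl above 0.22 rad and value of joint press_arm below 0.25 rad), for 0.1 s.
2. the arm is pushed down until its foot rests on the book (past 0.72 rad), the pawl still free (value of joint press_arm above 0.72 rad and value of joint pawl above 0.2 rad), for 0.2 s.
At the end, for the whole second after the job is handed in: the arm is down on the book (joint past 0.72 of 0.75 rad, the foot within about 3 mm of resting flat) and at rest, the pawl is still free (past 0.2 rad), and the book lies within 20 mm of where it began (all of step 2 and velocity of joint press_arm below 0.05 rad/s and distance of book from where it was at the start of the episode below 0.02 m and linear speed of book below 0.02 m/s); the robot touches nothing.
It fails at once if the book is lifted, or shifted by more than 20 mm (distance of book from where it was at the start of the episode above 0.02 m).
It fails at once if a bystander is moved by more than 25 mm (distance of any of jar, weight, blocks, folder, sprayer, brushcup, brush from where it was at the start of the episode above 0.025 m).
It also fails if it takes over 38 s, if anything falls off the work surface, if the arm or the gripper's body presses on something with over 40 N, if the wrist force passes 120 N, or if a joint passes its speed limit or range.

ROBOT

A 6-joint arm with a two-finger parallel gripper is mounted at the origin on the work surface. World frame = base frame: x ahead of the robot, y to its left, z up, the work surface at z = 0. Lengths are in m, angles in rad, forces in N, time in s.
With the tool pointing down it reaches from about 0.3 to 0.775 m from the base axis. Payload 14.6 kg.
Tool frame: the origin (TCP) lies midway between the tips of the shut fingers; the grasp point (between the pads) lies 19 mm behind it; z points along the fingers, y is the direction in which the jaws open and shut (so a half turn about z gives the same grasp; the last joint's range is limited). The gripper opens to 85 mm and grips with 20 to 120 N. Pads are 22 mm wide; open, the fingers measure 114 mm over their backs; the gripper's body (76 mm by 85 mm) begins 54 mm behind the grasp point. The pads swing forward as they close: fully open they stand 13 mm farther back than shut.
Start: joints at [1.122, 0.3, 1.521, -0, 1.321, -0.067], TCP at [0.205, 0.51, 0.206] pointing down, gripper open.
Joint ranges: [-3.03, 3.03], [-0.79, 2.21], [0.23, 2.52], [-1.04, 4.18], [0, 3.07], [-2.55, 2.55]. Speed limits (rad/s): [2.22, 2.22, 2.57, 3.14, 3.14, 3.14].

INTERFACE

Orientations are given as [roll, pitch, yaw] about the fixed x, y, z axes, in that order (R = Rz(yaw) Ry(pitch) Rx(roll)).
In Python, from station import readout, imaging, r gives the robot as it stands.
- The arm moves only by the tool drive_tool, never from a script. Its argument "increments" is one flat list of numbers, 7 for each row, row after row: the shift along the tool's x, y, z in cm, then the turn, a rotation vector about the tool's x, y, z in degrees, then the opening, from 0 (shut) to 1 (fully open). In form: [tx, ty, tz, rx, ry, rz, jaw, tx, ty, tz, rx, ry, rz, jaw, ...]. A call has exactly 10 rows; each row shifts and turns the pose as measured when the row begins, along the tool's axes as they then stand; what a row does not reach is not made up. A row lasts 1/8 s, in which the tool goes at most 62.5 mm and 10.7 degrees, less where a joint would pass 70% of its speed; a pose out of reach is approached as far as the arm can. A call with a gripper value outside its range is refused whole. The fingers move at their own pace and stop on an object; "newtons" is the grip in N (left out, the last holds). Time passes only in rows, so rows that do not move let the fingers close, or fill a call up. It gives the time, the measured TCP pose, the force and the opening at its end, in the units of the state.
- readout.read_state(): the state, without advancing time (a new reading comes with each control period).
- imaging.capture(name): name is "side" or "top"; returns a dict with "img" (400x640x3 uint8, red, green, blue), "range_z" (400x640 float32, m along the optical axis (not along the pixel's ray), 0 where there is no reading), "K" (3x3 intrinsics, pixels), "R" (3x3) and "t" (3): a world point X has camera coordinates R X + t. Camera axes: x right, y down, z forward; pixel columns grow to the right and rows downward; lengths in m; the calibration is good to about 2 mm. A picture is of the moment at which its call begins.
- r.finish_job(): hands the job in, once; it reports no verdict.
The state is a dict: "clock": time; "q": joint angles; "qvel": joint speeds; "joint_efforts": joint torques, N m; "position": TCP position; "tcp_rot": TCP orientation; "contact_force": force on the tool from outside, world axes, zero at the start; "ft_torque": the same for the moment, N m; "finger_gap": opening from 0.0 (shut) to 1.0 (fully open).
Only numpy, scipy, OpenCV 4.12 (cv2) and the standard library are available. Lean on these libraries where they do the work, as an engineer would, in place of code of your own. Each camera call takes 0.05 s, during which the arm holds its last target. There are 200 camera calls.

## Working session

There is one attempt and no reset: what is moved stays moved. The work goes in short steps, Python scripts to look and compute and a tool call to move; the robot and the scene stay as the last step left them, time stands still between calls to the robot, and variables do not carry over. Pictures are saved under pics/ and viewed, about 8 in all and at most 12, crops included, and the job is handed in when it is done.

Besides the shell and the picture viewer there is one more tool, called after "Emit:" as name(argument=value, ...) on one line, values as JSON. drive_tool: Moves the arm, as the interface text tells. Its arguments: {"type":"object","properties":{"increments":{"type":"array"},"newtons":{"type":"number"}},"required":["increments"]}

```bash
mkdir -p pics
cat > h.py <<'E'
import numpy as np, cv2
from station import readout, imaging, r
def cap(n):
    c=imaging.capture(n); np.savez(f'{n}.npz',**c); cv2.imwrite(f'pics/{n}_{readout.read_state()["clock"]:.2f}.png',c['img'][:,:,::-1]); return c
def px(c,u,v):
    z=c['range_z'][v-1:v+2,u-1:u+2]; z=np.median(z[z>0]) if (z>0).any() else np.nan
    p=np.linalg.inv(c['K'])@[u,v,1]*z
    return c['R'].T@(p-c['t'])
E
python3 - <<'E'
from h import *
a=cap('side');b=cap('top');cv2.imwrite('pics/both.png',0*a['img']) 
print(readout.read_state())
E
ls pics
```

```text
{'clock': 0.1, 'q': array([ 1.12236829e+00,  3.00406759e-01,  1.52151983e+00,  1.46300251e-05,
        1.32071482e+00, -6.66427211e-02]), 'qvel': array([ 0.00035707, -0.00197657, -0.00017281,  0.00038968,  0.00107259,
        0.00033391]), 'joint_efforts': array([ 4.06122526e-04, -5.44377065e+01, -3.62367761e+01,  3.19543585e-05,
        2.98765124e-03, -2.44933503e-06]), 'position': array([0.20483473, 0.51017585, 0.20558254]), 'tcp_rot': array([-3.14054717e+00, -8.39801497e-05,  2.75980367e+00]), 'contact_force': array([ 0.04824659,  0.04987858, -0.05140232]), 'ft_torque': array([-0.00269615,  0.00363538,  0.00407885]), 'finger_gap': 1.0007604000286143}
both.png
side_0.05.png
top_0.10.png
```

View pics/top_0.10.png

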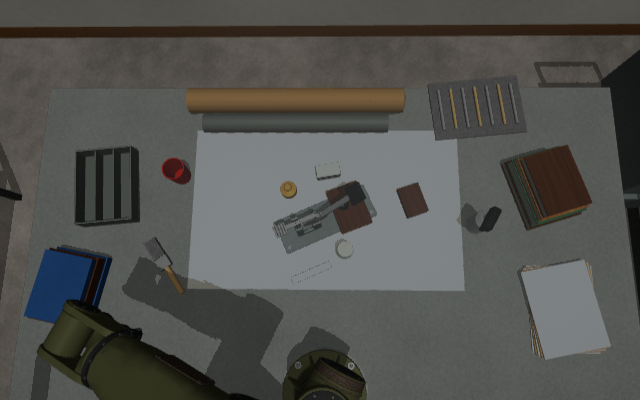

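View pics/side_0.05.png

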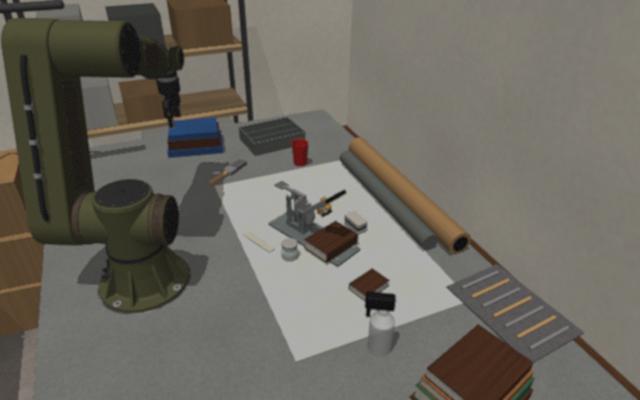

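The top view shows the press with its tab near (280,228), paddle near (355,192) and book near (349,208). The jar is at (344,249), the weight at (288,189) and the blocks at (327,170). I'll enlarge that area and measure.

Run:
```python
from h import *
c=dict(np.load('top.npz'));s=dict(np.load('side.npz'))
a=cv2.resize(c['img'][150:270,260:390],None,fx=5,fy=5,interpolation=cv2.INTER_CUBIC)
cv2.imwrite('pics/crop.png',a[:,:,::-1])
for n in [(280,228),(284,226),(355,192),(349,208),(344,249),(288,188),(327,168),(310,272),(490,218)]: print(n,px(c,*n).round(3))
# points above by height
Z=c['range_z'];v,u=np.mgrid[150:270,260:390];z=Z[v,u]
P=np.stack([(u-c['K'][0,2])/c['K'][0,0]*z,(v-c['K'][1,2])/c['K'][1,1]*z,z],-1)-c['t'];W=P@c['R']
np.save('W.npy',W)
for lo,hi in [(.135,.16),(.18,.23),(.008,.018)]:
    m=(W[...,2]>lo)&(W[...,2]<hi)&(z>0);q=W[m];print(lo,len(q),q.mean(0).round(4));
    rect=cv2.minAreaRect(q[:,:2].astype(np.float32)*1000);print(rect)
```

```text
(280, 228) [0.471 0.127 0.143]
(284, 226) [0.477 0.115 0.142]
(355, 192) [ 0.561 -0.085  0.212]
(349, 208) [ 0.548 -0.075  0.048]
(344, 249) [ 0.42  -0.059  0.055]
(288, 188) [0.609 0.115 0.057]
(327, 168) [ 0.679 -0.006  0.038]
(310, 272) [0.353 0.046 0.004]
(490, 218) [ 0.496 -0.46   0.178]
0.135 368 [0.4897 0.0696 0.1446]
((504.41162109375, 38.049652099609375), (33.796424865722656, 230.428466796875), 23.875003814697266)
0.18 337 [ 0.557  -0.0829  0.2058]
((555.9430541992188, -78.77777862548828), (53.8039436340332, 56.155147552490234), 25.07381248474121)
0.008 1387 [0.5028 0.0236 0.0119]
((543.9267578125, 4.3127899169921875), (398.1595153808594, 379.08477783203125), 85.75615692138672)
```

View pics/crop.png

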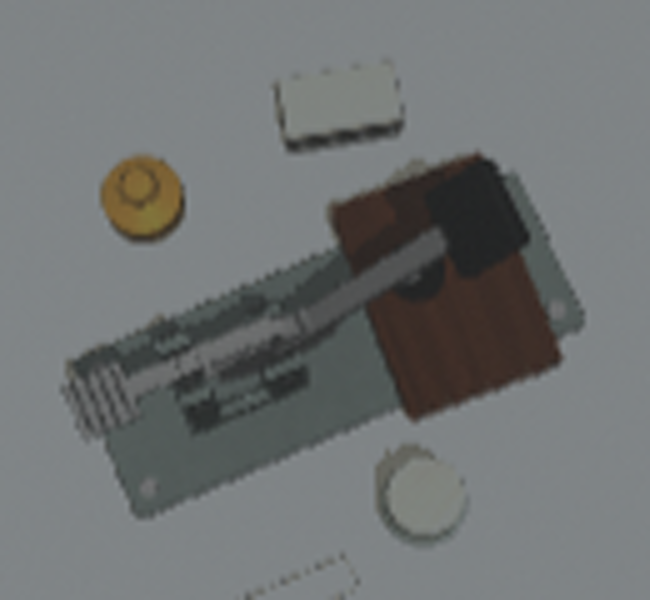

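Run:
```python
from h import *
W=np.load('W.npy').reshape(-1,3)
m=(W[:,2]>.136)&(W[:,2]<.152);q=W[m]
ax=lambda y:(np.array([np.cos(y),np.sin(y)]),np.array([-np.sin(y),np.cos(y)]))
pd=W[(W[:,2]>.175)&(W[:,2]<.23)]
b=W[(W[:,2]>.0095)&(W[:,2]<.016)]
for deg in (112,113,114,115,116):
    X,Y=ax(np.radians(deg)); 
    d=b[:,:2]-[.505,.03]; k=(abs(d@X)<.2)&(abs(d@Y)<.075); e=b[k][:,:2]
    t=q[(q[:,:2]@X)>(q[:,:2]@X).max()-.030]
    f=lambda P,A:np.percentile(P[:,:2]@A,[1,99]).round(4)
    print(deg,'base',f(e,X),f(e,Y),'tab',f(t,X),f(t,Y),'pad',f(pd,X),f(pd,Y), pd[:,2].min(),pd[:,2].max(), t[:,2].mean())
```

```text
112 base [-0.3491 -0.0447] [-0.537  -0.4171] tab [-0.0682 -0.0393] [-0.4953 -0.4622] pad [-0.308  -0.2527] [-0.5127 -0.46  ] 0.17511505710391687 0.22483441886859565 0.1435798457990455
113 base [-0.3574 -0.0527] [-0.5336 -0.4119] tab [-0.0765 -0.0478] [-0.4943 -0.461 ] pad [-0.3164 -0.2611] [-0.5076 -0.4548] 0.17511505710391687 0.22483441886859565 0.1435798457990455
114 base [-0.3657 -0.0605] [-0.5304 -0.4069] tab [-0.0845 -0.0561] [-0.4931 -0.4597] pad [-0.3247 -0.2695] [-0.5025 -0.4497] 0.17511505710391687 0.22483441886859565 0.1435929806240607
115 base [-0.374  -0.0684] [-0.5279 -0.4015] tab [-0.0931 -0.0643] [-0.4918 -0.4586] pad [-0.3332 -0.2778] [-0.4972 -0.4444] 0.17511505710391687 0.22483441886859565 0.14360509660604523
116 base [-0.3819 -0.0764] [-0.5258 -0.3966] tab [-0.1016 -0.0725] [-0.4904 -0.4573] pad [-0.3417 -0.286 ] [-0.4916 -0.4388] 0.17511505710391687 0.22483441886859565 0.1435684464444732
```

Press pose: yaw is 114° and the origin is (0.522, −0.001). That puts the tab at (0.465, 0.127). The base length, tab height (143.6 mm) and the tab-to-paddle line all agree with the sizes given.

```bash
cat >> h.py <<'E'
O=np.array([.5219,-.0013,0]);Y0=np.radians(114)
Xp=np.array([np.cos(Y0),np.sin(Y0),0]);Yp=np.array([-np.sin(Y0),np.cos(Y0),0])
def W(x,y,z): return O+(x*Xp+y*Yp)/1000+[0,0,z/1000]
from scipy.spatial.transform import Rotation as Ro
def rel(target):
    s=readout.read_state();R=Ro.from_euler('xyz',s['tcp_rot'])
    T=Ro.from_euler('xyz',[np.pi,0,Y0])
    P=(s['position']-O)*1000
    print('t',s['clock'],'press frame mm',(P@Xp).round(1),(P@Yp).round(1),P[2].round(1),'F',s['contact_force'].round(1))
    print('shift cm',R.inv().apply(target-s['position']).round(4)*100,'turn deg',np.degrees((R.inv()*T).as_rotvec()).round(1))
E
python3 - <<'E'
from h import *
t=W(143,0,170);s=readout.read_state()
rel(t)
d=(t-s['position'])/10;yaw=s['tcp_rot'][2]
for i in range(10):
    a=yaw-np.radians(8.8)*min(i,5); print((Ro.from_euler('xyz',[np.pi,0,a]).inv().apply(d)*100).round(1))
E
```

```text
t 0.1 press frame mm 596.2 81.6 205.6 F [ 0.   0.  -0.1]
shift cm [-38.22 -25.69   3.58] turn deg [-0.1  0.  44.1]
[-3.8 -2.6  0.4]
[-4.2 -2.   0.4]
[-4.4 -1.3  0.4]
[-4.6 -0.6  0.4]
[-4.6  0.1  0.4]
[-4.5  0.8  0.4]
[-4.5  0.8  0.4]
[-4.5  0.8  0.4]
[-4.5  0.8  0.4]
[-4.5  0.8  0.4]
```

Emit:
drive_tool(increments=[-3.8,-2.6,0.4,0,0,8.8,0,-4.2,-2.0,0.4,0,0,8.8,0,-4.4,-1.3,0.4,0,0,8.8,0,-4.6,-0.6,0.4,0,0,8.8,0,-4.6,0.1,0.4,0,0,8.8,0,-4.5,0.8,0.4,0,0,0,0,-4.5,0.8,0.4,0,0,0,0,-4.5,0.8,0.4,0,0,0,0,-4.5,0.8,0.4,0,0,0,0,-4.5,0.8,0.4,0,0,0,0])

```text
clock: 1.35
position: [0.4612, 0.1146, 0.1627]
tcp_rot: [-3.138, 0.002, 1.971]
contact_force: [0.7, 0.3, 0.5]
finger_gap: 0.002
```

```bash
python3 -c "
from h import *
rel(W(143,0,170))"
```

```text
t 1.35 press frame mm 130.6 8.4 162.7 F [0.7 0.3 0.5]
shift cm [ 1.26  0.81 -0.74] turn deg [-0.2  0.1 -1.1]
```

Emit:
drive_tool(increments=[0.6,0.4,-0.3,0,0,-1.1,0,0.6,0.4,-0.3,0,0,0,0,0,0,0,0,0,0,0,0,0,0,0,0,0,0,0,0,0,0,0,0,0,0,0,0,0,0,0,0,0,0,0,0,0,0,0,0,0,0,0,0,0,0,0,0,0,0,0,0,0,0,0,0,0,0,0,0])

```text
clock: 2.6
position: [0.4633, 0.1292, 0.1682]
tcp_rot: [-3.136, 0.001, 1.989]
contact_force: [-0.5, -0.0, 0.3]
finger_gap: -0.001
```

Run:
```python
from h import *
rel(W(143,0,170))
c=cap('side')
a=cv2.resize(c['img'][120:270,220:380],None,fx=4,fy=4,interpolation=cv2.INTER_CUBIC)
cv2.imwrite('pics/crop2.png',a[:,:,::-1])
```

```text
t 2.6 press frame mm 143.1 0.4 168.2 F [-0.5 -0.   0.3]
shift cm [-0.01  0.04 -0.18] turn deg [-0.3  0.1 -0. ]
```

View pics/crop2.png

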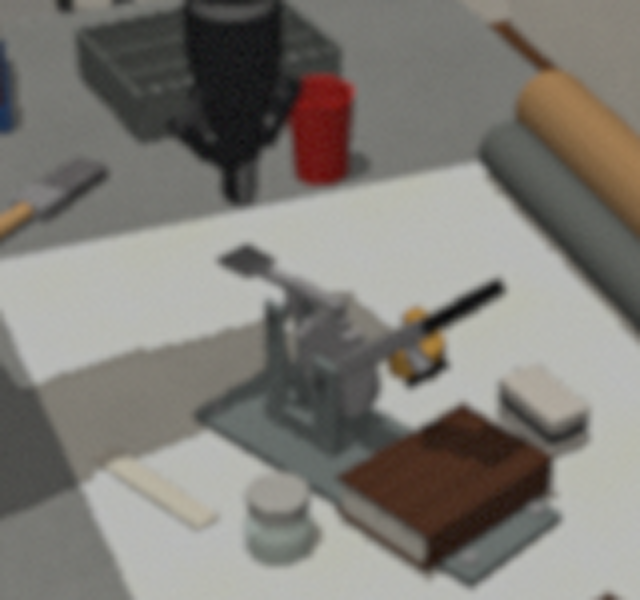

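Run:
```python
from h import *
c=dict(np.load('side.npz'))
def pr(X):
    p=c['K']@(c['R']@X+c['t']);p=p[:2]/p[2]; return ((p-[220,120])*4).round(0)
print('tcp',pr(np.array([.4633,.1292,.1682])),'tabc',pr(W(140,0,144)),'tab corners',[pr(W(x,y,144)) for x in(122,158) for y in(-17,17)],'paddle',pr(W(-91,0,205)))
print(px(c,220+245//4,120+260//4), px(c,280,168), -c['R'].T@c['t'])
```

```text
tcp [241. 227.] tabc [245. 254.] tab corners [array([276., 254.]), array([245., 270.]), array([245., 238.]), array([215., 254.])] paddle [462. 298.]
[0.46212725 0.12159341 0.14145766] [0.46001579 0.11767034 0.20741519] [ 0.05100561 -1.13652735  0.96857644]
```

Run:
```python
from h import *
c=dict(np.load('side.npz'))
for v in range(160,190,2): print(v,[px(c,u,v).round(3).tolist() for u in(278,280,282)],c['img'][v,280])
```

```text
160 [[0.454, 0.116, 0.238], [0.46, 0.115, 0.238], [0.468, 0.118, 0.234]] [35 33 35]
162 [[0.453, 0.114, 0.232], [0.461, 0.118, 0.229], [0.467, 0.118, 0.227]] [58 58 56]
164 [[0.454, 0.118, 0.223], [0.461, 0.118, 0.221], [0.468, 0.119, 0.219]] [69 69 67]
166 [[0.454, 0.119, 0.215], [0.46, 0.117, 0.215], [0.466, 0.116, 0.214]] [64 64 63]
168 [[0.454, 0.12, 0.208], [0.46, 0.118, 0.207], [0.467, 0.118, 0.206]] [64 63 62]
170 [[0.454, 0.121, 0.2], [0.46, 0.118, 0.2], [0.466, 0.116, 0.199]] [66 66 65]
172 [[0.553, 0.43, 0.002], [0.559, 0.423, 0.004], [0.568, 0.426, 0.0]] [139 140 137]
174 [[0.548, 0.416, 0.001], [0.555, 0.412, 0.002], [0.563, 0.41, 0.001]] [183 184 180]
176 [[0.544, 0.406, -0.001], [0.552, 0.404, -0.002], [0.559, 0.401, -0.002]] [182 183 179]
178 [[0.539, 0.39, -0.001], [0.546, 0.388, -0.001], [0.554, 0.387, -0.002]] [185 187 182]
180 [[0.535, 0.379, -0.003], [0.542, 0.375, -0.002], [0.548, 0.37, -0.001]] [166 167 163]
182 [[0.529, 0.362, -0.0], [0.464, 0.137, 0.144], [0.472, 0.139, 0.141]] [86 85 84]
184 [[0.455, 0.13, 0.142], [0.461, 0.128, 0.142], [0.467, 0.124, 0.143]] [66 66 65]
186 [[0.452, 0.122, 0.14], [0.457, 0.116, 0.142], [0.463, 0.113, 0.142]] [69 68 68]
188 [[0.513, 0.316, 0.003], [0.454, 0.109, 0.139], [0.459, 0.104, 0.141]] [113 113 111]
```

The xy position agrees, but the camera puts the fingertips at about z = 0.197, while the readout says 0.168. I'll go down gently and let contact decide.

Emit:
drive_tool(increments=[0,0,0.4,0,0,0,0,0,0,0.4,0,0,0,0,0,0,0.4,0,0,0,0,0,0,0.4,0,0,0,0,0,0,0.4,0,0,0,0,0,0,0.3,0,0,0,0,0,0,0.3,0,0,0,0,0,0,0,0,0,0,0,0,0,0,0,0,0,0,0,0,0,0,0,0,0])

```text
clock: 3.9
position: [0.4631, 0.1291, 0.1401]
tcp_rot: [-3.136, 0.001, 1.989]
contact_force: [-0.9, 0.5, 0.1]
finger_gap: -0.001
```

Run:
```python
from h import *
rel(W(143,0,130))
c=cap('side')
for v in range(166,192,2): print(v,[px(c,u,v).round(3).tolist() for u in(278,280,282)])
```

```text
t 3.9 press frame mm 143.0 0.7 140.1 F [-0.9  0.5  0.1]
shift cm [-0.    0.07  1.01] turn deg [-0.3  0.1 -0. ]
166 [[0.453, 0.115, 0.218], [0.459, 0.112, 0.218], [0.467, 0.119, 0.212]]
168 [[0.451, 0.11, 0.214], [0.459, 0.114, 0.21], [0.467, 0.117, 0.206]]
170 [[0.453, 0.118, 0.202], [0.459, 0.115, 0.202], [0.466, 0.117, 0.199]]
172 [[0.453, 0.118, 0.194], [0.459, 0.115, 0.194], [0.466, 0.119, 0.191]]
174 [[0.452, 0.117, 0.188], [0.458, 0.114, 0.188], [0.465, 0.117, 0.185]]
176 [[0.452, 0.117, 0.18], [0.458, 0.115, 0.18], [0.466, 0.118, 0.176]]
178 [[0.453, 0.121, 0.17], [0.458, 0.117, 0.171], [0.465, 0.116, 0.17]]
180 [[0.534, 0.376, -0.001], [0.54, 0.369, 0.002], [0.544, 0.357, 0.008]]
182 [[0.528, 0.358, 0.002], [0.465, 0.14, 0.142], [0.47, 0.135, 0.143]]
184 [[0.455, 0.129, 0.143], [0.462, 0.13, 0.141], [0.467, 0.125, 0.142]]
186 [[0.452, 0.122, 0.14], [0.457, 0.115, 0.143], [0.463, 0.113, 0.142]]
188 [[0.512, 0.311, 0.007], [0.454, 0.109, 0.139], [0.46, 0.105, 0.14]]
190 [[0.51, 0.308, 0.0], [0.517, 0.304, 0.0], [0.524, 0.301, 0.001]]
```

The offset is confirmed: no contact at 0.140, and the tips are really about 28 mm higher than the readout. I expect contact at readout ≈ 0.115 and will press down to ≈ 0.099.

Emit:
drive_tool(increments=[0,0,0.6,0,0,0,0,0,0,0.6,0,0,0,0,0,0,0.6,0,0,0,0,0,0,0.5,0,0,0,0,0,0,0.2,0,0,0,0,0,0,0.2,0,0,0,0,0,0,0.2,0,0,0,0,0,0,0.2,0,0,0,0,0,0,0,0,0,0,0,0,0,0,0,0,0,0])

```text
clock: 5.2
position: [0.4621, 0.1321, 0.1079]
tcp_rot: [-3.137, -0.004, 1.99]
contact_force: [-1.7, -0.0, 3.1]
finger_gap: -0.004
```

Run:
```python
from h import *
rel(W(143,0,98))
c=cap('side')
for v in range(176,194,2): print(v,[px(c,u,v).round(3).tolist() for u in(274,276,280,284,286)])
```

```text
t 5.2 press frame mm 146.2 0.4 107.9 F [-1.7 -0.   3.1]
shift cm [-0.33  0.05  0.99] turn deg [-0.3 -0.2  0. ]
176 [[0.435, 0.104, 0.191], [0.443, 0.11, 0.186], [0.458, 0.115, 0.18], [0.474, 0.122, 0.172], [0.572, 0.391, 0.001]]
178 [[0.436, 0.109, 0.181], [0.442, 0.107, 0.181], [0.458, 0.116, 0.172], [0.474, 0.125, 0.163], [0.568, 0.38, -0.001]]
180 [[0.52, 0.381, 0.0], [0.449, 0.129, 0.159], [0.459, 0.121, 0.161], [0.475, 0.129, 0.153], [0.563, 0.365, -0.001]]
182 [[0.515, 0.369, -0.001], [0.448, 0.13, 0.151], [0.459, 0.12, 0.155], [0.476, 0.131, 0.144], [0.558, 0.353, -0.002]]
184 [[0.511, 0.356, -0.002], [0.448, 0.129, 0.144], [0.459, 0.122, 0.146], [0.476, 0.131, 0.137], [0.553, 0.339, -0.002]]
186 [[0.506, 0.342, -0.001], [0.452, 0.145, 0.126], [0.458, 0.12, 0.14], [0.473, 0.125, 0.133], [0.479, 0.122, 0.133]]
188 [[0.501, 0.328, -0.0], [0.448, 0.132, 0.127], [0.457, 0.119, 0.133], [0.468, 0.111, 0.135], [0.474, 0.108, 0.135]]
190 [[0.497, 0.315, -0.001], [0.448, 0.132, 0.12], [0.455, 0.112, 0.13], [0.467, 0.107, 0.129], [0.472, 0.101, 0.132]]
192 [[0.493, 0.302, -0.001], [0.5, 0.302, -0.003], [0.512, 0.29, 0.001], [0.528, 0.29, -0.003], [0.534, 0.287, -0.002]]
```

Contact is made and the tab is about 9 mm down. Next I press further.

Emit:
drive_tool(increments=[0,0,0.3,0,0,0,0,0,0,0.3,0,0,0,0,0,0,0.3,0,0,0,0,0,0,0.3,0,0,0,0,0,0,0.3,0,0,0,0,0,0,0.2,0,0,0,0,0,0,0.2,0,0,0,0,0,0,0,0,0,0,0,0,0,0,0,0,0,0,0,0,0,0,0,0,0])

```text
clock: 6.5
position: [0.4619, 0.1336, 0.1008]
tcp_rot: [3.141, -0.005, 1.99]
contact_force: [-2.2, 0.9, 4.0]
finger_gap: 0.001
```

Run:
```python
from h import *
rel(W(143,0,98))
```

```text
t 6.5 press frame mm 147.7 -0.1 100.8 F [-2.2  0.9  4. ]
shift cm [-0.47 -0.01  0.28] turn deg [ 0.  -0.3 -0. ]
```

Emit:
drive_tool(increments=[0,0,0.4,0,0,0,0,0,0,0.4,0,0,0,0,0,0,0.4,0,0,0,0,0,0,0.4,0,0,0,0,0,0,0.4,0,0,0,0,0,0,0.3,0,0,0,0,0,0,0.3,0,0,0,0,0,0,0,0,0,0,0,0,0,0,0,0,0,0,0,0,0,0,0,0,0])

```text
clock: 7.75
position: [0.463, 0.1342, 0.1007]
tcp_rot: [3.132, -0.002, 1.99]
contact_force: [-2.1, 1.5, 5.5]
finger_gap: 0.002
```

Run:
```python
from h import *
rel(W(143,0,98))
```

```text
t 7.75 press frame mm 147.7 -1.3 100.7 F [-2.1  1.5  5.5]
shift cm [-0.47 -0.13  0.27] turn deg [ 0.6 -0.1  0. ]
```

It has stopped moving, so it is probably at its stop. I'll lift clear and measure the tab.

Emit:
drive_tool(increments=[0,0,-1,0,0,0,0,0,0,-2,0,0,0,0,0,0,-3,0,0,0,0,0,0,-3,0,0,0,0,-3,0,-3,0,0,0,0,-5,0,0,0,0,0,0,-5,0,0,0,0,0,0,-5,0,0,0,0,0,0,-5,0,0,0,0,0,0,-3,0,0,0,0,0,0])

```text
clock: 9.0
position: [0.5717, -0.1114, 0.2282]
tcp_rot: [3.129, 0.002, 1.993]
contact_force: [1.2, 0.5, -0.3]
finger_gap: -0.002
```

Run:
```python
from h import *
c=cap('side')
v,u=np.mgrid[175:196,268:300];z=c['range_z'][v,u]
P=(np.stack([(u-c['K'][0,2])/c['K'][0,0]*z,(v-c['K'][1,2])/c['K'][1,1]*z,z],-1)-c['t'])@c['R']
P=P.reshape(-1,3);x=(P-O)@Xp*1000
for a in range(115,175,6):
    k=(x>=a)&(x<a+6)&(P[:,2]>.1)&(abs((P-O)@Yp)<.02); print(a,k.sum(),np.median(P[k,2]) if k.any() else '')
rel(W(-89,0,245-28))
a=cv2.resize(c['img'][100:250,220:380],None,fx=4,fy=4,interpolation=cv2.INTER_CUBIC)
cv2.imwrite('pics/crop3.png',a[:,:,::-1])
```

```text
115 4 0.1312970815860034
121 5 0.12793397967780704
127 13 0.12641573847929086
133 7 0.1242863413580556
139 9 0.12156670713338497
145 4 0.11990400588084194
151 8 0.11818876847577889
157 5 0.11151074461351979
163 0 
169 0 
t 9.05 press frame mm -123.3 -0.3 227.9 F [ 0.9 -3.5 -0.3]
shift cm [ 3.43 -0.04  1.08] turn deg [0.7 0.2 0.1]
```

View pics/crop3.png

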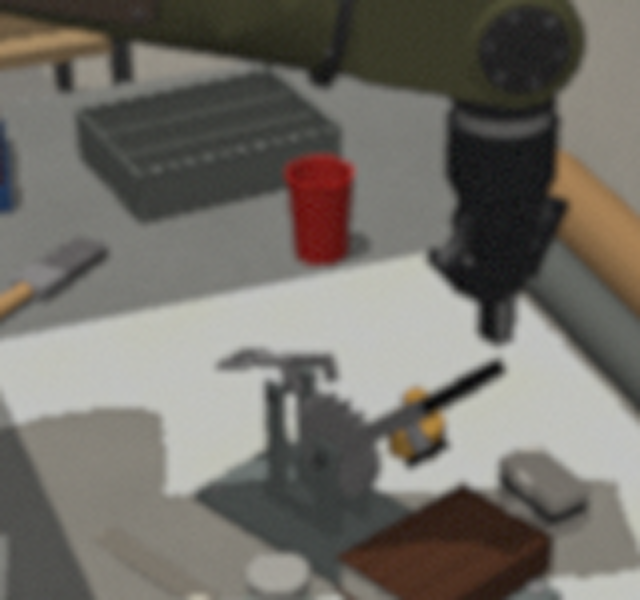

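The tab is fully down: its slope gives about 0.37 rad, and the nose is lifted. Now I position the fingertips over the outer half of the paddle and start down.

Emit:
drive_tool(increments=[1.1,0,0,0.7,0,0,0,1.2,0,0,0,0,0,0,1.1,0,0.5,0,0,0,0,0,0,1.0,0,0,0,0,0,0,1.0,0,0,0,0,0,0,1.0,0,0,0,0,0,0,0.5,0,0,0,0,0,0,0,0,0,0,0,0,0,0,0,0,0,0,0,0,0,0,0,0,0])

```text
clock: 10.3
position: [0.5573, -0.0799, 0.1854]
tcp_rot: [-3.141, 0.003, 1.993]
contact_force: [0.6, 0.2, -0.4]
finger_gap: -0.001
```

Run:
```python
from h import *
rel(W(-110,0,151))
c=cap('side')
a=cv2.resize(c['img'][130:250,270:380],None,fx=5,fy=5,interpolation=cv2.INTER_CUBIC)
cv2.imwrite('pics/crop4.png',a[:,:,::-1])
```

```text
t 10.3 press frame mm -86.2 -0.3 185.4 F [ 0.6  0.2 -0.4]
shift cm [-2.37 -0.04  3.45] turn deg [-0.   0.2  0.2]
```

View pics/crop4.png

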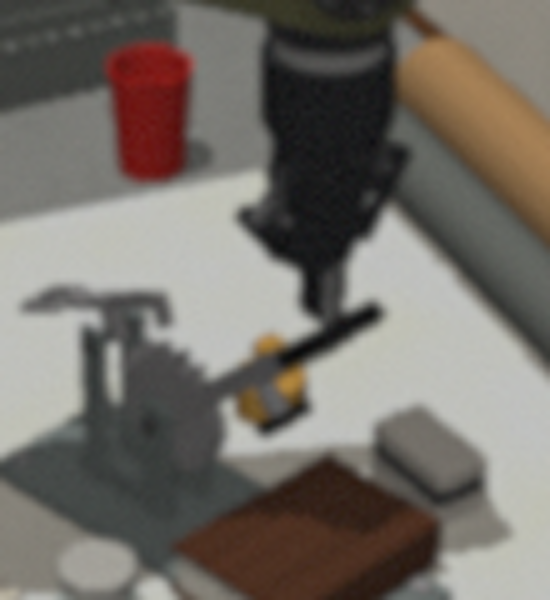

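Emit:
drive_tool(increments=[-0.5,0,0.5,0,0,0,0,-0.5,0,0.5,0,0,0,0,-0.5,0,0.6,0,0,0,0,-0.4,0,0.6,0,0,0,0,-0.4,0,0.6,0,0,0,0,-0.3,0,0.6,0,0,0,0,-0.3,0,0.6,0,0,0,0,-0.3,0,0.6,0,0,0,0,0,0,0.3,0,0,0,0,0,0,0,0,0,0,0])

```text
clock: 11.6
position: [0.5714, -0.111, 0.1343]
tcp_rot: [3.141, 0.003, 1.993]
contact_force: [0.1, -0.0, 1.9]
finger_gap: 0.005
```

Run:
```python
from h import *
rel(W(-128,0,110))
```

```text
t 11.6 press frame mm -120.4 -0.6 134.3 F [ 0.1 -0.   1.9]
shift cm [-0.75 -0.07  2.43] turn deg [0.  0.2 0.2]
```

The tip is on the planned arc at about θ = 0.4, with a light contact force. I continue down.

Emit:
drive_tool(increments=[-0.3,0,0.6,0,0,0,0,-0.3,0,0.6,0,0,0,0,-0.2,0,0.6,0,0,0,0,-0.2,0,0.6,0,0,0,0,-0.2,0,0.6,0,0,0,0,-0.1,0,0.6,0,0,0,0,-0.1,0,0.6,0,0,0,0,0,0,0.6,0,0,0,0,0,0,0.4,0,0,0,0,0,0,0,0,0,0,0])

```text
clock: 12.85
position: [0.5777, -0.125, 0.0786]
tcp_rot: [3.141, 0.004, 1.993]
contact_force: [-0.4, 0.2, 0.3]
finger_gap: 0.004
```

Run:
```python
from h import *
rel(W(-136,0,65))
c=cap('side')
a=cv2.resize(c['img'][130:270,270:380],None,fx=4,fy=4,interpolation=cv2.INTER_CUBIC)
cv2.imwrite('pics/crop5.png',a[:,:,::-1])
```

```text
t 12.85 press frame mm -135.7 -0.7 78.6 F [-0.4  0.2  0.3]
shift cm [-0.02 -0.07  1.36] turn deg [0.  0.2 0.2]
```

View pics/crop5.png

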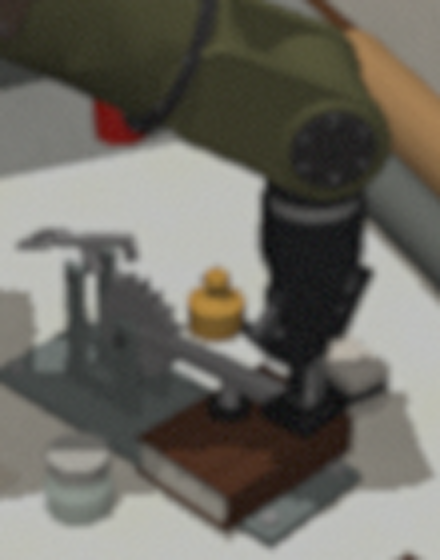

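The arm is nearly level, with the fingertips on the paddle at about (310,395). I push down the remaining ~14 mm until the force rises.

Emit:
drive_tool(increments=[0,0,0.4,0,0,0,0,0,0,0.4,0,0,0,0,0,0,0.4,0,0,0,0,0,0,0.4,0,0,0,0,0,0,0.4,0,0,0,0,0,0,0.4,0,0,0,0,0,0,0.4,0,0,0,0,0,0,0.4,0,0,0,0,0,0,0.4,0,0,0,0,0,0,0.4,0,0,0,0])

```text
clock: 14.15
position: [0.5786, -0.1256, 0.0674]
tcp_rot: [3.135, 0.011, 1.994]
contact_force: [-27.2, 3.4, 50.2]
finger_gap: -0.003
```

Run:
```python
from h import *
rel(W(-136,0,65))
```

```text
t 14.15 press frame mm -136.6 -1.3 67.4 F [-27.2   3.4  50.2]
shift cm [ 0.06 -0.13  0.24] turn deg [0.4 0.6 0.3]
```

The force reached 50 N at readout 0.067, so the foot is on the book. I release it gently and retract straight up.

Emit:
drive_tool(increments=[0,0,-0.3,0,0,0,0,0,0,-0.5,0,0,0,0,0,0,-2,0,0,0,0,0,0,-3,0,0,0,0,0,0,-4,0,0,0,0,-2,0,-4,0,0,0,0,-4,0,-3,0,0,0,0,-4,0,0,0,0,0,0,-4,0,0,0,0,0,0,0,0,0,0,0,0,0])

```text
clock: 15.4
position: [0.6349, -0.2529, 0.2362]
tcp_rot: [3.141, 0.002, 1.997]
contact_force: [0.6, 1.0, -0.6]
finger_gap: -0.001
```

Run:
```python
from h import *
rel(W(-136,0,65))
c0=dict(np.load('top.npz'))
def fit(name,c,Z=None):
    v,u=np.mgrid[0:400,0:640];z=c['range_z']
    P=((np.stack([(u-c['K'][0,2])/c['K'][0,0]*z,(v-c['K'][1,2])/c['K'][1,1]*z,z],-1)-c['t'])@c['R'])[z>0]
    x=(P-O)@Xp*1000;y=(P-O)@Yp*1000;h=P[:,2]*1000
    print(name,'bar slope:')
    for lo,hi in[(-165,-150),(-150,-135),(-135,-120),(-120,-105),(-100,-85),(-85,-70),(-70,-55),(-55,-40),(120,130),(130,140),(140,150),(150,160)]:
        k=(x>lo)&(x<hi)&(abs(y)<(20 if lo<-110 or lo>0 else 6))&(h>65)&(h<160)
        print(lo,k.sum(),np.median(h[k]).round(1) if k.any() else '',end=' | ')
    k=(abs(h-48)<4)&(abs(y)<100)&(x>-180)&(x<0);print('\nbook x,y 2/98%',np.percentile(x[k],[2,98]).round(1),np.percentile(y[k],[2,98]).round(1))
fit('side0->now',cap('side'));fit('top before',c0);c=cap('top');fit('top',c)
s=dict(np.load('side.npz'))
a=np.hstack([cv2.resize(i,None,fx=3,fy=3,interpolation=cv2.INTER_CUBIC) for i in (s['img'][130:280,260:390],c['img'][130:280,260:390])])
cv2.imwrite('pics/fin.png',a[:,:,::-1])
```

```text
t 15.4 press frame mm -275.8 -0.9 236.2 F [ 0.6  1.  -0.6]
shift cm [14.01  0.   17.09] turn deg [0.  0.1 0.4]
side0->now bar slope:
-165 58 89.2 | -150 44 91.3 | -135 41 91.1 | -120 26 90.6 | -100 14 90.5 | -85 13 90.6 | -70 17 89.3 | -55 15 89.8 | 120 15 126.7 | 130 14 125.2 | 140 11 121.3 | 150 11 116.3 | 
book x,y 2/98% [-129.6  -28. ] [-65.3  73.2]
top before bar slope:
-165 0  | -150 0  | -135 0  | -120 0  | -100 0  | -85 2 134.2 | -70 8 132.7 | -55 4 117.1 | 120 34 142.1 | 130 42 143.6 | 140 43 143.7 | 150 31 144.0 | 
book x,y 2/98% [-124.3  -29.8] [-67.6  69. ]
top bar slope:
-165 38 91.4 | -150 63 92.2 | -135 66 92.6 | -120 49 91.5 | -100 21 92.4 | -85 20 92.3 | -70 19 92.8 | -55 21 92.6 | 120 21 129.4 | 130 39 128.3 | 140 40 123.1 | 150 37 118.4 | 
book x,y 2/98% [-126.2  -30. ] [-68.1  66.8]
```

View pics/fin.png

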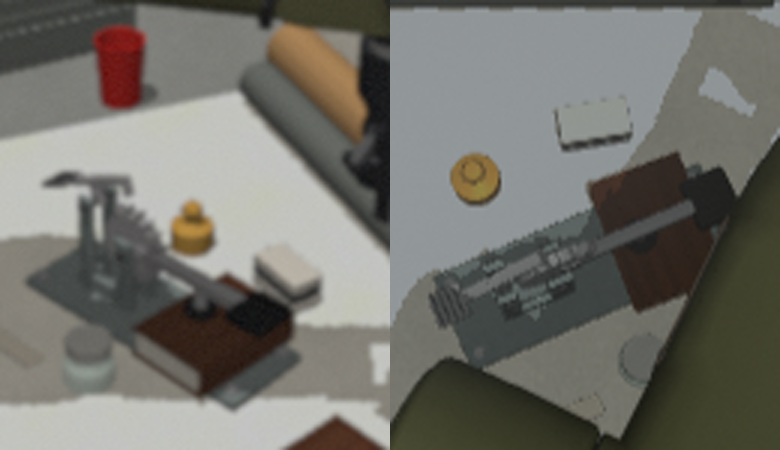

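The picture shows the arm level, its foot on the book and the tab down. The book and bystanders are in place and the robot is clear.

```bash
python3 -c "
from h import *
print(r.finish_job())"
```

```text
the job is handed in; nothing more can be done
None
```

The ratchet is freed and the press's arm is down with its foot on the book. I handed the job in at about 15.5 s with the robot clear; no verdict is reported.

**What I did:** I found the press in the cameras and pressed the tab to its stop with shut fingertips. I then pushed the paddle down along its arc until the force rose, and retracted.

**Last checks:**
- **Arm:** it is level, with its top at about 92.5 mm along its length (93 mm expected).
- **Pawl:** the tab is still down and tilted; I measured about 0.37 rad from its slope just after pressing it.
- **Book:** it is within about 2 mm of its start in the top view. The side view gave edges up to about 6 mm different from the top view, which I put down to the different viewing angle.
- **Bystanders:** those in the last picture look untouched. I compared them by eye only, and not all of them were in view.
- **Robot:** the wrist force was about 1 N when clear.

**Disagreements:**
- **Fingertip height:** the readout showed the tips about 28 mm lower than the cameras and the contacts did. I worked from the camera height.
- **Final push force:** it peaked at about 57 N in all (50 N of it vertical), more than I intended. That is under the 120 N wrist limit, and the 40 N limit is for the arm and gripper body, while this push was through the fingertips.

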